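Seat a paint tin's lid in a guarded lever press

ROBOT

A 6-joint arm with a two-finger parallel gripper is mounted at the origin on the work surface. World frame = base frame: x ahead of the robot, y to its left, z up, the work surface at z = 0. Lengths are in m, angles in rad, forces in N, time in s.
With the tool pointing down it reaches from about 0.35 to 0.95 m from the base axis. Payload 17.4 kg.
Tool frame: the origin (TCP) lies midway between the tips of the shut fingers; the grasp point (between the pads) lies 19 mm behind it (bot.grip_point_offset is the distance from the TCP to the grasp point, in m); z points along the fingers, y is the line along which they close (so a half turn about z gives the same grasp; the last joint's range is limited). The gripper opens to 93 mm and grips with 3 to 60 N. Pads are 15 mm wide; open, the fingers measure 128 mm over their backs; the gripper's body (75 mm by 188 mm) begins 65 mm behind the grasp point.
Start: joints at [-1.319, 0.116, 1.442, -0, 1.584, -0.038], TCP at [0.193, -0.647, 0.219] pointing down, gripper open.
Joint ranges: [-2.83, 2.83], [-0.83, 2.19], [0.07, 2.5], [-1.14, 4.28], [0.01, 3], [-2.97, 2.97]. Speed limits (rad/s): [1.89, 1.89, 2.22, 3.14, 3.14, 3.14].

INTERFACE

Orientations are given as [roll, pitch, yaw] about the fixed x, y, z axes, in that order (R = Rz(yaw) Ry(pitch) Rx(roll)).
In Python, from cell import bot gives the robot as it stands.
- The arm moves only by the tool carry_out, never from a script. Its argument "steps" is a list of rows, each a list of 3 entries, a list of its own where there are three numbers: the shift along the tool's x, y, z in mm, then the turn, a rotation vector about the tool's x, y, z in rad, then the closure, from -1 (fully open) to 1 (shut). A call has exactly 8 rows; each row shifts and turns the commanded pose from where the row before left it, along the tool's axes as they then stand; what a row does not reach is not made up. A row lasts 1/10 s, in which the tool goes at most 50 mm and 8.59 degrees, less where a joint would pass 70% of its speed; a pose out of reach is approached as far as the arm can. A call with a gripper value outside its range is refused whole. The fingers move at their own pace and stop on an object; "newtons" is the grip in N (left out, the last holds). Time passes only in rows, so rows that do not move let the fingers close, or fill a call up. It gives the time, the measured TCP pose, the force, the opening and the grip force at its end, in the units of the state.
- bot.get_obs(): the state, without advancing time (a new reading comes with each control period).
- bot.camera(name): name is "scene" or "side" or "wrist"; returns a dict with "pixels" (400x640x3 uint8, red, green, blue), "mtx" (3x3 intrinsics, pixels), "rvec" (rotation vector, rad) and "tvec" (3), from world to camera coordinates, as OpenCV has them; the wrist camera has in their place "mount" (4x4, takes a point from camera to tool coordinates, whose origin is the TCP and whose axes are the flange's). Camera axes: x right, y down, z forward; pixel columns grow to the right and rows downward; lengths in m; the calibration is good to about 2 mm. A picture is of the moment at which its call begins: read the wrist's pose just before it. There is no depth.
- bot.close_job(): hands the job in; it is judged then, once.
Trained networks look in the newest picture that a camera, given by its name, has taken for a name from the list of things; names that differ only in an ending like _2 or _b are one class to them, and where a whole thing is asked for, a point or a joint stands for the part that bears it (a point fixed in the world has none). Each returns a list of dicts, best first, with "confidence" (0 to 1); they miss things now and then, are a little off and sometimes report something else, mostly with a low value. They report only what shows in the picture. A call takes as long as a camera call.
- bot.boxes_of(camera, label): "box" ([left, top, width, height] in pixels, round what is visible of it).
- bot.pinpoint(camera, label): "xy" ([column, row] in pixels: a listed point, or the origin of a listed thing).
The state is a dict: "t": time; "joint_positions": joint angles; "joint_velocities": joint speeds; "effort": joint torques, N m; "position": TCP position; "ee_rot": TCP orientation; "force": force on the tool from outside, world axes, zero at the start; "ft_torque": the same for the moment, N m; "grip_width": finger opening in m; "finger_force": force on a finger pad.
Only numpy, scipy, OpenCV 4.12 (cv2) and the standard library are available. Lean on these libraries where they do the work, as an engineer would, in place of code of your own. Each camera call takes 0.05 s, during which the arm holds its last target. There are 200 camera calls.

TASK

Close the paint tin in the lid press: first push the sliding carriage that carries it all the way in under the press, then reach down through the larger window in the guard and press the lever's round palm pad down to its stop so that the lid is seated flush, and let the lever come back up. It is all done by pushing with the fingers, nothing is to be lifted. Do not touch the guard, and leave the other things on the bench where they are.

Things in the scene. Friction and masses are not known exactly. Their poses are not given: they have to be found in the camera images.
- press: Bench lid press, fixed: aluminium base plate (own x -190 to 160, y -115 to 170 mm, 12 thick), grey column at the +x end. Origin on the table under the middle of the lever. x runs along the lever from palm pad to hinge, y to the side on which the tin carriage comes out, z up. The foot under the lever comes down at x = 20, y = 0 mm. Place and yaw vary.
- guard: Fixed guard, never to be touched: dark steel cover plate 330 x 200 x 4 mm (own x -180 to 150, y +-100 mm), upper face 156 mm above the table, on posts; clear skirts round the palm-pad end. Two windows: the larger above the pad; a smaller one (50 x 64 mm, at x 20, y 0 mm) above the tin's place, for looking only. Origin on the table; axes as the press's, up to 8 mm off it in x, y.
- window (a point): Centre of the larger guard window, at the level of the plate's upper face (156 mm above the table). The window is 92 x 92 mm, its sides along the guard's x and y.
- palm_pad (a point): Centre of the upper face of the black palm pad, a disc 60 mm across and 14 mm thick on the near end of the steel lever; 132 mm above the table when up, 24 mm below the guard plate's upper face. It is 210 mm from the hinge and goes down about 27 mm to the lever's stop. x along the lever towards the hinge, z up out of the pad.
- lever (a joint): Press lever angle: 0 up (at rest), 0.13 rad pressed down to its stop. A spring lifts it again when it is let go. Pressing the pad takes about 4 N at first and about 12 N while the foot pushes the lid in.
- push_face (a point): Point on the outer face of the carriage's push plate, mid-width, 98 mm above the table. Upright, 60 mm wide (along press x), 8 mm thick, from 23 to 128 mm above the table, at the carriage's outer (+y) end. A brace slopes down behind it. Push it towards press -y. Axes as the press's. With the carriage home this face is at press y = 168 mm, about 68 mm outside the guard's edge.
- carriage (a joint): How far the tin's carriage is pushed in (m): 0 fully out, 0.080 fully home against its stop, with the tin (66 mm in diameter, rim 85 mm above the table) under the foot of the press. It stays where it is left; moving it takes about 5 N.
- lid (a joint): How far the tin's lid is pressed in (m): starts at 0 to 0.0015, flush at 0.005; stays where it is pushed. With the carriage home and the lever at its stop it reaches about 0.0055.
- tape_roll: Bystander: roll of masking tape lying flat, 100 mm in diameter, 19 mm high, loose. Origin at the centre of its underside.
- paint_jar: Bystander: small closed paint jar, 48 mm in diameter, 65 mm high, loose. Origin at the centre of its underside.
- airbrush: Bystander: steel airbrush lying along its x, 145 mm long, about 25 mm high with its cup at the side, loose. Origin near its middle on the table.
- spare_tin: Bystander: closed paint tin, 66 mm in diameter, 72 mm high, loose. Origin at the centre of its underside.

How it is judged:
By the outcome, as a careful person would: the job done as asked, in the order asked, and still so for the second after the job is handed in, with the robot touching nothing.
It also fails if it takes over 51 s, if anything falls off the work surface, if the arm or the gripper's body presses on something with over 40 N, if the wrist force passes 120 N, or if a joint passes its speed limit or range.

## Working session

There is one attempt and no reset: what is moved stays moved. The work goes in short steps, Python scripts to look and compute and a tool call to move; the robot and the scene stay as the last step left them, time stands still between calls to the robot, and variables do not carry over. Pictures are saved under pics/ and viewed, at most 10 in all, crops included, and the job is handed in when it is done.

Besides the shell and the picture viewer there is one more tool, called after "Emit:" by a JSON object that holds its "api" and its "payload", one argument or row to a line. carry_out: Moves the arm, as the interface text tells. Its arguments: {"type":"object","properties":{"steps":{"type":"array"},"newtons":{"type":"number"}},"required":["steps"]}

```bash
mkdir -p pics; ls
cat > h.py <<'E'
import numpy as np, cv2
from scipy.optimize import least_squares
from scipy.spatial.transform import Rotation as R
from cell import bot
def P(c):
    Rm=cv2.Rodrigues(np.array(c["rvec"],float))[0]; return np.array(c["mtx"],float),Rm,np.array(c["tvec"],float).ravel()
def ray(c,xy):
    K,Rm,t=P(c); d=Rm.T@np.linalg.inv(K)@[xy[0],xy[1],1]; return -Rm.T@t,d
def atz(c,xy,z):
    o,d=ray(c,xy); return o+d*(z-o[2])/d[2]
def proj(c,p):
    K,Rm,t=P(c); q=K@(Rm@np.array(p)+t); return q[:2]/q[2]
E
python3 - <<'E'
from h import *
Z=dict(window=.156,palm_pad=.132,push_face=.098,press=0,guard=0,tape_roll=0,paint_jar=0,airbrush=0,spare_tin=0)
ims=[]
for n in("scene","side"):
    c=bot.camera(n); cv2.imwrite(f"pics/{n}0.png",c["pixels"][:,:,::-1])
    for k,z in Z.items():
        for d in bot.pinpoint(n,k)[:2]:
            print(n,k,np.round(d["confidence"],2),np.round(d["xy"],1),np.round(atz(c,d["xy"],z),4)[:2])
o=bot.get_obs();print(o["t"],o["position"],o["ee_rot"],o["force"])
E
```

```text
pics
scene window 0.93 [351.4 171.3] [ 0.481  -0.0596]
scene window 0.61 [275.9 164.2] [ 0.6297 -0.1922]
scene palm_pad 0.78 [346.7 172.8] [ 0.4837 -0.0745]
scene push_face 0.77 [357.2 267.2] [0.6137 0.1445]
scene press 0.94 [315.9 216.5] [ 0.5871 -0.0713]
scene tape_roll 0.56 [277.9 165.3] [ 0.5807 -0.2786]
scene tape_roll 0.31 [311.6 320.2] [0.7663 0.1644]
scene paint_jar 0.62 [408.6 255. ] [0.4498 0.1696]
scene airbrush 0.54 [313.7 147.6] [ 0.4559 -0.2694]
scene spare_tin 0.61 [313.9 317.2] [0.7571 0.1614]
scene spare_tin 0.54 [352.6 172.5] [ 0.4134 -0.1286]
side window 0.8 [276.6 185.2] [ 0.4846 -0.0642]
side window 0.28 [316.  225.6] [ 0.6097 -0.1417]
side palm_pad 0.65 [273.6 194.8] [ 0.4794 -0.0803]
side press 0.88 [316.5 226.6] [ 0.588  -0.0795]
side tape_roll 0.63 [291.9 297.2] [ 0.5841 -0.2843]
side paint_jar 0.72 [296.  142.5] [0.4456 0.1742]
side paint_jar 0.35 [316.5 229.5] [ 0.5905 -0.0878]
side airbrush 0.87 [248.2 276.9] [ 0.4578 -0.2656]
side spare_tin 0.68 [271.7 192.3] [ 0.4323 -0.0116]
side spare_tin 0.61 [396.3 167.7] [0.7613 0.169 ]
1.0 [ 0.19285435 -0.64685257  0.21863813] [-3.14155212e+00 -1.85484089e-05  2.89766852e-01] [-0.38831969 -0.26106794 -0.09808758]
```

```bash
python3 -c "
import cv2,numpy as np
a=cv2.imread('pics/scene0.png');b=cv2.imread('pics/side0.png');cv2.imwrite('pics/both0.png',cv2.resize(np.vstack([a,b]),(480,600)) if 0 else cv2.resize(np.vstack([a,b]),None,fx=.75,fy=.75,interpolation=3))"
```

```text
(no output)
```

View pics/both0.png

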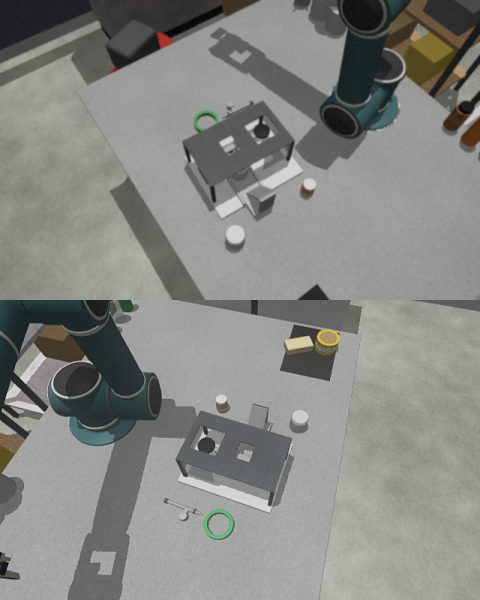

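The scene view shows the guard plate with the pad in its larger window near (351,171). The push plate is near (350,265), with the jar, tin, tape and airbrush around the press. I'll enlarge both views to fit the guard's outline.

```bash
python3 -c "
import cv2,numpy as np
a=cv2.imread('pics/scene0.png')[125:325,230:430];b=cv2.imread('pics/side0.png')[125:325,220:420]
f=lambda i:cv2.resize(i,(400,400),interpolation=2)
cv2.imwrite('pics/crop0.png',np.hstack([f(a),f(b)]))"
```

```text
(no output)
```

View pics/crop0.png

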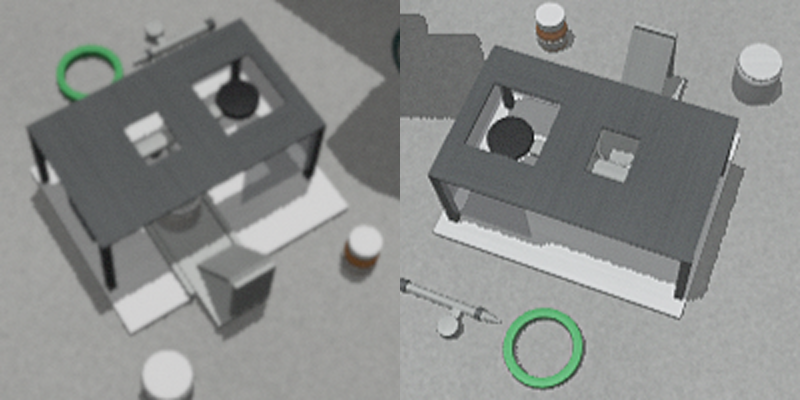

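The left crop shows the plate's corners at about (30,127), (242,20), (324,127) and (104,242), with the push plate's dark outer face near (252,290). The right crop has the corners at (494,46), (430,178), (688,258) and (738,120). The jar stands beside the pad end on the +y side and the spare tin beside the hinge end.

Run:
```python
from h import *
L={"scene":(230,[((242,20),(-180,-100)),((324,127),(-180,100)),((104,242),(150,100)),((30,127),(150,-100))]),
"side":(220,[((94,46),(-180,100)),((30,178),(-180,-100)),((288,258),(150,-100)),((338,120),(150,100))])}
C={n:bot.camera(n) for n in L}
for n in L: C[n].pop("pixels")
def w(p,g): 
    c,s=np.cos(p[2]),np.sin(p[2]); return np.array([p[0]+c*g[0]-s*g[1],p[1]+s*g[0]+c*g[1]])
def res(p,cams):
    r=[]
    for n in cams:
        for px,g in L[n][1]:
            r+=list(proj(C[n],[*w(p,np.array(g)/1e3),.156])-[L[n][0]+px[0]/2,125+px[1]/2])
    return r
for cams in(["scene"],["side"],["scene","side"]):
    f=least_squares(lambda p:res(p,cams),[.59,-.07,-.1]);print(cams,f.x,np.round(f.fun,1))
p=f.x
def inv(q): d=np.array(q[:2])-p[:2];c,s=np.cos(p[2]),np.sin(p[2]);return np.round(1e3*np.array([c*d[0]+s*d[1],-s*d[0]+c*d[1]]),1)
for k,q in dict(win=(.481,-.0596),win2=(.4846,-.0642),pad=(.4837,-.0745),pad2=(.4794,-.0803),push=(.6137,.1445),press=(.5871,-.0713),press2=(.588,-.0795),jar=(.4477,.172),tin=(.759,.165)).items(): print(k,inv(q))
for px in((117,51.5),):pass
print('padimg scene',inv(atz(C["scene"],(230+237/2,125+97/2),.132)),'side',inv(atz(C["side"],(220+110/2,125+134/2),.132)))
# window corners
print('win sc',[inv(atz(C["scene"],(230+x/2,125+y/2),.156)) for x,y in((192,86),(243,61),(285,98),(231,134))])
print('win sd',[inv(atz(C["side"],(220+x/2,125+y/2),.156)) for x,y in((94,83),(160,101),(136,166),(66,148))])
print('pushface sc',[inv(atz(C["scene"],(230+x/2,125+y/2),z)) for x,y,z in((272,265,.128),(232,288,.128),(232,318,.023),(272,297,.023))])
print('push top side',[inv(atz(C["side"],(220+x/2,125+y/2),.128)) for x,y in((235,25),(277,35))])
```

```text
['scene'] [ 0.59388281 -0.07038882 -0.07489273] [ 0.6 -1.4  2.1 -0.9 -1.   2.7 -1.6 -1.3]
['side'] [ 0.59560478 -0.07476868 -0.05710812] [-0.6 -0.6 -1.7 -1.1  1.8  2.3  0.3 -1.4]
['scene', 'side'] [ 0.59458195 -0.07260022 -0.06544855] [-0.7 -2.1  1.2 -2.  -1.1  2.5 -2.4 -1.2 -0.2 -1.7 -1.8 -2.7  1.1  1.7
  0.2 -1.7]
win [-114.2    5.5]
win2 [-110.3    1.2]
pad [-110.5   -9.1]
pad2 [-114.4  -15.2]
push [  4.9 217.9]
press [-7.6  0.8]
press2 [-6.1 -7.3]
jar [-162.6  234.5]
tin [148.5 247.8]
padimg scene [-113.4   -4.8] side [-114.3   -6.7]
win sc [array([-63.2, -37.9]), array([-141.8,  -35.9]), array([-156.2,   41.2]), array([-67. ,  49.8])]
win sd [array([-154.6,   43.2]), array([-66. ,  46.7]), array([-59.8, -47.5]), array([-149.3,  -53.6])]
pushface sc [array([-19. , 217.1]), array([ 38.6, 216.6]), array([ 34.4, 219.1]), array([-25.7, 222.3])]
push top side [array([-21.9, 207.7]), array([ 36.8, 211.1])]
```

Emit:
{"api": "carry_out", "payload": {
  "steps": [
    [[0, 0, -20], [0, 0, -0.149], 1],
    [[0, 0, -20], [0, 0, -0.149], 1],
    [[0, 0, -20], [0, 0, -0.149], 1],
    [[0, 0, -20], [0, 0, -0.149], 1],
    [[0, 0, -20], [0, 0, -0.149], 1],
    [[0, 0, -20], [0, 0, -0.149], 1],
    [[0, 0, -20], [0, 0, -0.149], 1],
    [[0, 0, -20], [0, 0, -0.149], 1]
  ]
}}

```text
t: 1.9
position: [0.1929, -0.6468, 0.3795]
ee_rot: [3.142, 0.0, 1.488]
force: [0.5, -0.3, 0.1]
grip_width: 0.0339
finger_force: 0.0
```

Emit:
{"api": "carry_out", "payload": {
  "steps": [
    [[37, 20, 0], [0, 0, 0], 1],
    [[37, 20, 0], [0, 0, 0], 1],
    [[37, 20, 0], [0, 0, 0], 1],
    [[37, 20, 0], [0, 0, 0], 1],
    [[37, 20, 0], [0, 0, 0], 1],
    [[37, 20, 0], [0, 0, 0], 1],
    [[37, 20, 0], [0, 0, 0], 1],
    [[37, 20, 0], [0, 0, 0], 1]
  ]
}}

```text
t: 2.7
position: [0.3791, -0.3647, 0.3788]
ee_rot: [3.141, 0.0, 1.482]
force: [0.4, -0.3, 0.2]
grip_width: 0.0003
finger_force: 0.0
```

Emit:
{"api": "carry_out", "payload": {
  "steps": [
    [[37, 20, 0], [0, 0, 0], 1],
    [[37, 20, 0], [0, 0, 0], 1],
    [[37, 20, 0], [0, 0, 0], 1],
    [[37, 20, 0], [0, 0, 0], 1],
    [[37, 20, 0], [0, 0, -0.02], 1],
    [[37, 20, 0], [0, 0, 0], 1],
    [[37, 20, 0], [0, 0, 0], 1],
    [[0, 0, 0], [0, 0, 0], 1]
  ]
}}

```text
t: 3.5
position: [0.5412, -0.1163, 0.3782]
ee_rot: [-3.141, -0.001, 1.506]
force: [-0.4, -0.3, 0.0]
grip_width: 0.0006
finger_force: 0.0
```

```bash
cat >> h.py <<'E'
def wrist():
    o=bot.get_obs(); c=bot.camera("wrist"); M=np.array(c["mount"])
    T=np.eye(4); T[:3,:3]=R.from_euler("xyz",o["ee_rot"]).as_matrix(); T[:3,3]=o["position"]
    W=np.linalg.inv(T@M); c["rvec"]=cv2.Rodrigues(W[:3,:3])[0]; c["tvec"]=W[:3,3]; return o,c
E
python3 - <<'E'
from h import *
o,c=wrist(); cv2.imwrite("pics/w1.png",c["pixels"][:,:,::-1]); print(o["t"],o["position"],o["ee_rot"],np.round(c["mount"],3),np.round(c["mtx"]))
for k,z in dict(window=.156,palm_pad=.132,push_face=.098,press=0,guard=0).items():
    for d in bot.pinpoint("wrist",k)[:2]: print(k,d["confidence"],np.round(d["xy"],1),atz(c,d["xy"],z).round(4))
E
```

```text
3.5 [ 0.54124626 -0.1163196   0.37816742] [-3.14111999e+00 -9.32346147e-04  1.50576923e+00] [[ 0.001 -0.957 -0.289  0.08 ]
 [ 1.     0.001 -0.     0.001]
 [ 0.    -0.289  0.957 -0.165]
 [ 0.     0.     0.     1.   ]] [[310.   0. 315.]
 [  0. 310. 205.]
 [  0.   0.   1.]]
window 0.39 [266.8 144.9] [ 0.4856 -0.0712  0.156 ]
palm_pad 0.6 [265.1 145.8] [ 0.4795 -0.0744  0.132 ]
press 0.58 [341.2 139.5] [ 0.5894 -0.0845  0.    ]
guard 0.57 [347.3 135.4] [ 0.6001 -0.0782  0.    ]
```

View pics/w1.png

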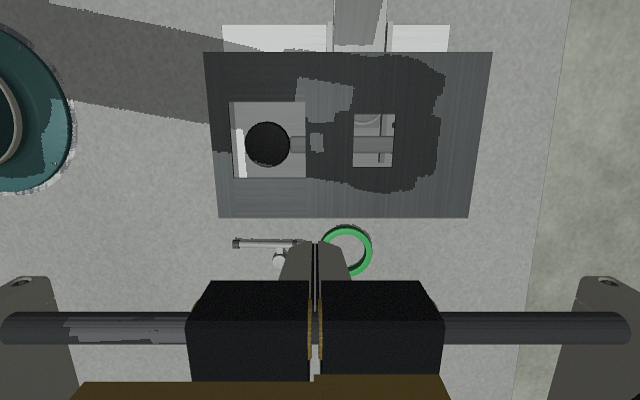

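The wrist view shows the plate's corners at (204,52), (492,52), (468,218) and (219,218). The window spans about (230,102) to (306,178), and the pad disc is at (267,144). The push plate is at the top, near x 333–388.

Run:
```python
from h import *
o,c=wrist()
G=[((204,52),(-180,100)),((492.5,52),(150,100)),((468.5,218),(150,-100)),((219,218),(-180,-100)),((353,114),(-5,32)),((394,114),(45,32)),((393,167),(45,-32)),((353,167),(-5,-32))]
def w(p,g): 
    C,s=np.cos(p[2]),np.sin(p[2]); return np.array([p[0]+C*g[0]-s*g[1],p[1]+s*g[0]+C*g[1]])
f=least_squares(lambda p:np.ravel([proj(c,[*w(p,np.array(g)/1e3),.156])-px for px,g in G]),[.59,-.07,-.06]);p=f.x;print(p,f.fun.round(1))
def inv(q): d=np.array(q[:2])-p[:2];C,s=np.cos(p[2]),np.sin(p[2]);return np.round(1e3*np.array([C*d[0]+s*d[1],-s*d[0]+C*d[1]]),1)
q=[atz(c,x,.156) for x in((230,102),(305.5,101),(306.5,178),(233,178))]
print('win',[inv(x) for x in q],'mean',np.mean(q,0))
a=atz(c,(267.3,144),.132);print('pad',inv(a),a)
s,_=None,None
S=bot.camera("scene")
print('push sc',[inv(atz(S,(230+x/2,125+y/2),z)) for x,y,z in((272,265,.128),(232,288,.128),(252,290,.098))])
for d in bot.pinpoint("scene","push_face")[:1]: print(d,inv(atz(S,d["xy"],.098)))
for n in (260,255,250,240): print(n,w(p,(.010,n/1e3)))
```

```text
[ 0.59551138 -0.07910281 -0.06807831] [-1.6  0.   0.5 -0.5 -0.4  0.  -0.6  0.4  1.3  0.2  2.   0.1 -0.8  0.1
 -0.5  0.2]
win [array([-152.9,   46.1]), array([-63.4,  47.1]), array([-63. , -45.8]), array([-156.5,  -45.6])] mean [ 0.48682502 -0.07126249  0.156     ]
pad [-114.6   -5.5] [ 0.48085425 -0.07675703  0.132     ]
push sc [array([-20.9, 223.5]), array([ 36.7, 223.2]), array([  9.5, 229. ])]
{'xy': [357.9, 265.3], 'confidence': 0.98} [ -1.3 221.1]
260 [0.6231749  0.17961466]
255 [0.62283477 0.17462624]
250 [0.62249465 0.16963782]
240 [0.62181439 0.15966099]
```

Emit:
{"api": "carry_out", "payload": {
  "steps": [
    [[38, 8, 0], [0, 0, 0], 1],
    [[38, 8, 0], [0, 0, 0], 1],
    [[38, 8, 0], [0, 0, 0], 1],
    [[38, 8, 0], [0, 0, 0], 1],
    [[38, 8, 0], [0, 0, 0], 1],
    [[38, 8, 0], [0, 0, 0], 1],
    [[38, 8, 0], [0, 0, 0], 1],
    [[39, 6, 0], [0, 0, 0], 1]
  ]
}}

```text
t: 4.75
position: [0.6228, 0.1813, 0.3786]
ee_rot: [3.142, 0.0, 1.501]
force: [-1.0, -0.3, 0.0]
grip_width: 0.0003
finger_force: 0.0
```

Emit:
{"api": "carry_out", "payload": {
  "steps": [
    [[0, 0, 25], [0, 0, 0], 1],
    [[0, 0, 35], [0, 0, 0], 1],
    [[0, 0, 35], [0, 0, 0], 1],
    [[0, 0, 30], [0, 0, 0], 1],
    [[0, 0, 20], [0, 0, 0], 1],
    [[0, 0, 0], [0, 0, 0], 1],
    [[0, 0, 0], [0, 0, 0], 1],
    [[0, 0, 0], [0, 0, 0], 1]
  ]
}}

```text
t: 5.55
position: [0.623, 0.1801, 0.2355]
ee_rot: [3.14, -0.001, 1.502]
force: [-1.2, 0.4, 0.3]
grip_width: 0.0005
finger_force: 0.0
```

Run:
```python
from h import *
o,c=wrist(); cv2.imwrite("pics/w2.png",c["pixels"][:,:,::-1]); print(o["t"],o["position"],o["ee_rot"])
p=[0.59551138,-0.07910281,-0.06807831]
def inv(q): d=np.array(q[:2])-p[:2];C,s=np.cos(p[2]),np.sin(p[2]);return np.round(1e3*np.array([C*d[0]+s*d[1],-s*d[0]+C*d[1]]),1)
print('tcp',inv(o["position"]))
for d in bot.pinpoint("wrist","push_face")[:2]: print(d,inv(atz(c,d["xy"],.098)))
```

```text
5.55 [0.62298191 0.18013185 0.23554584] [ 3.13952930e+00 -6.78354075e-04  1.50155433e+00]
tcp [  9.8 260.5]
{'xy': [308.3, 230.1], 'confidence': 0.66} [  4.  222.7]
```

View pics/w2.png

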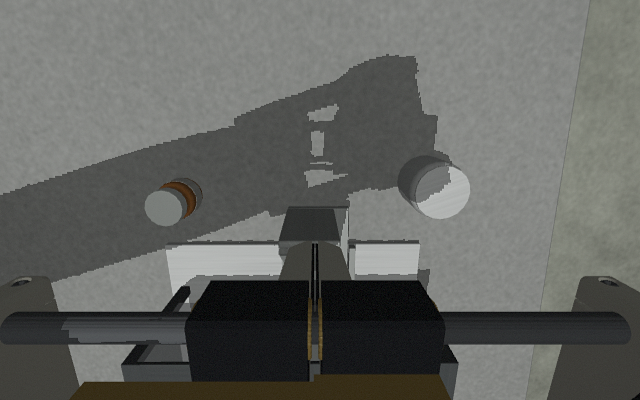

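The plate shows at columns 280–340, rows 208–240, about centred on the fingers (column 315). The jar and tin stand well clear, so I'll go down.

Emit:
{"api": "carry_out", "payload": {
  "steps": [
    [[2, -4, 20], [0, 0, 0], 1],
    [[0, 0, 30], [0, 0, 0], 1],
    [[0, 0, 30], [0, 0, 0], 1],
    [[0, 0, 30], [0, 0, 0], 1],
    [[0, 0, 20], [0, 0, 0], 1],
    [[0, 0, 12], [0, 0, 0], 1],
    [[0, 0, 0], [0, 0, 0], 1],
    [[-5, 0, 0], [0, 0, 0], 1]
  ]
}}

```text
t: 6.45
position: [0.6188, 0.1778, 0.093]
ee_rot: [3.14, -0.001, 1.502]
force: [-0.2, -1.0, 0.4]
grip_width: 0.0006
finger_force: 0.0
```

Emit:
{"api": "carry_out", "payload": {
  "steps": [
    [[-5, 0, 0], [0, 0, 0], 1],
    [[-5, 0, 0], [0, 0, 0], 1],
    [[-4, 0, 0], [0, 0, 0], 1],
    [[-4, 0, 0], [0, 0, 0], 1],
    [[-4, 0, 0], [0, 0, 0], 1],
    [[-4, 0, 0], [0, 0, 0], 1],
    [[-4, 0, 0], [0, 0, 0], 1],
    [[-4, 0, 0], [0, 0, 0], 1]
  ]
}}

```text
t: 7.25
position: [0.616, 0.1436, 0.0917]
ee_rot: [3.141, -0.001, 1.502]
force: [0.5, 3.6, 0.0]
grip_width: 0.0005
finger_force: 2.2
```

Emit:
{"api": "carry_out", "payload": {
  "steps": [
    [[-5, 0, 0], [0, 0, 0], 1],
    [[-5, 0, 0], [0, 0, 0], 1],
    [[-5, 0, 0], [0, 0, 0], 1],
    [[-5, 0, 0], [0, 0, 0], 1],
    [[-5, 0, 0], [0, 0, 0], 1],
    [[-4, 0, 0], [0, 0, 0], 1],
    [[-4, 0, 0], [0, 0, 0], 1],
    [[-3, 0, 0], [0, 0, 0], 1]
  ]
}}

```text
t: 8.05
position: [0.6136, 0.1072, 0.0917]
ee_rot: [3.141, -0.0, 1.502]
force: [3.3, 4.0, 0.4]
grip_width: 0.0007
finger_force: 2.2
```

Emit:
{"api": "carry_out", "payload": {
  "steps": [
    [[-2, 0, 0], [0, 0, 0], 1],
    [[-2, 0, 0], [0, 0, 0], 1],
    [[-2, 0, 0], [0, 0, 0], 1],
    [[-1, 0, 0], [0, 0, 0], 1],
    [[-1, 0, 0], [0, 0, 0], 1],
    [[-1, 0, 0], [0, 0, 0], 1],
    [[-1, 0, 0], [0, 0, 0], 1],
    [[0, 0, 0], [0, 0, 0], 1]
  ]
}}

```text
t: 8.85
position: [0.6129, 0.0973, 0.0917]
ee_rot: [3.141, 0.0, 1.502]
force: [2.8, 2.1, 1.9]
grip_width: 0.0005
finger_force: 1.1
```

Emit:
{"api": "carry_out", "payload": {
  "steps": [
    [[-1, 0, 0], [0, 0, 0], 1],
    [[-1, 0, 0], [0, 0, 0], 1],
    [[-1, 0, 0], [0, 0, 0], 1],
    [[-1, 0, 0], [0, 0, 0], 1],
    [[-1, 0, 0], [0, 0, 0], 1],
    [[-1, 0, 0], [0, 0, 0], 1],
    [[0, 0, 0], [0, 0, 0], 1],
    [[0, 0, 0], [0, 0, 0], 1]
  ]
}}

```text
t: 9.65
position: [0.6127, 0.096, 0.0918]
ee_rot: [3.141, -0.008, 1.504]
force: [8.2, 38.0, -2.5]
grip_width: 0.0006
finger_force: 19.5
```

The carriage has met a hard stop at 38 N. I'll back off, rise and check it.

Emit:
{"api": "carry_out", "payload": {
  "steps": [
    [[4, 0, 0], [0, 0, 0], 1],
    [[6, 0, 0], [0, 0, 0], 1],
    [[15, 0, 0], [0, 0, 0], 1],
    [[25, 0, 0], [0, 0, 0], 1],
    [[10, 0, -15], [0, 0, 0], 1],
    [[0, 0, -40], [0, 0, 0], 1],
    [[0, 0, -45], [0, 0, 0], 1],
    [[0, 0, -30], [0, 0, 0], 1]
  ]
}}

```text
t: 10.45
position: [0.6167, 0.1518, 0.2261]
ee_rot: [3.139, -0.0, 1.502]
force: [1.1, -1.0, -0.1]
grip_width: 0.0006
finger_force: 0.0
```

Run:
```python
from h import *
o=bot.get_obs();print(o["t"],o["position"],o["ee_rot"],o["force"])
p=[0.59551138,-0.07910281,-0.06807831]
def inv(q): d=np.array(q[:2])-p[:2];C,s=np.cos(p[2]),np.sin(p[2]);return np.round(1e3*np.array([C*d[0]+s*d[1],-s*d[0]+C*d[1]]),1)
for n in("scene","side"):
    c=bot.camera(n); cv2.imwrite(f"pics/{n}1.png",c["pixels"][:,:,::-1])
    for d in bot.pinpoint(n,"push_face")[:1]: print(n,d,inv(atz(c,d["xy"],.098)))
    for d in bot.pinpoint(n,"palm_pad")[:1]: print(n,d,atz(c,d["xy"],.132))
a=cv2.imread('pics/scene1.png')[125:325,230:430];b=cv2.imread('pics/side1.png')[125:325,220:420]
f=lambda i:cv2.resize(i,(400,400),interpolation=2)
cv2.imwrite('pics/crop1.png',np.hstack([f(a),f(b)]))
```

```text
10.45 [0.61673473 0.15183804 0.22611146] [ 3.13869881e+00 -4.33540760e-04  1.50207433e+00] [ 1.13628929 -1.0408233  -0.07660381]
scene {'xy': [341.4, 247.3], 'confidence': 0.8} [  7.4 159.1]
side {'xy': [339.1, 160.8], 'confidence': 0.68} [ -0.9 163.3]
side {'xy': [274.1, 193.6], 'confidence': 0.91} [ 0.47942684 -0.07671454  0.132     ]
```

View pics/crop1.png

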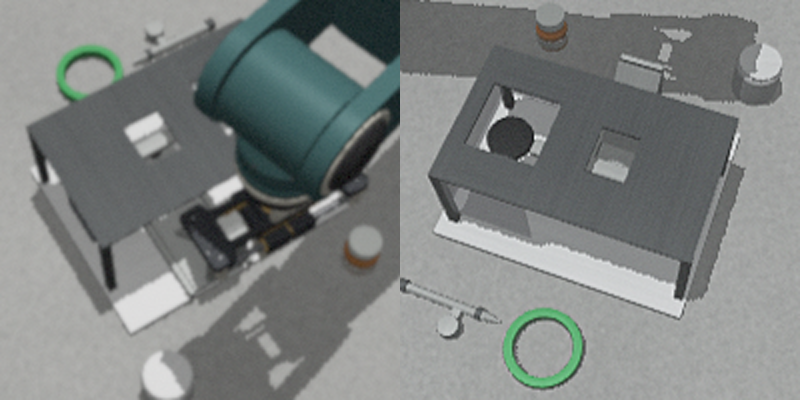

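The carriage is home, with its face at guard y ≈ 161–163 (about press y 168). The bystanders haven't moved and the pad is still in the window at (509,137) in the right crop. Next I go above the pad.

Emit:
{"api": "carry_out", "payload": {
  "steps": [
    [[-20, -10, -10], [0, 0, 0], 1],
    [[-33, -17, -10], [0, 0, 0], 1],
    [[-33, -17, 0], [0, 0, 0], 1],
    [[-33, -17, 0], [0, 0, 0], 1],
    [[-33, -17, 0], [0, 0, 0], 1],
    [[-33, -17, 0], [0, 0, 0], 1],
    [[-31, -16, 0], [0, 0, 0], 1],
    [[-20, -8, 0], [0, 0, 0], 1]
  ]
}}

```text
t: 11.55
position: [0.4799, -0.0772, 0.2407]
ee_rot: [-3.14, 0.0, 1.501]
force: [0.0, -0.5, 0.2]
grip_width: 0.0004
finger_force: 0.0
```

Emit:
{"api": "carry_out", "payload": {
  "steps": [
    [[0, 0, 5], [0, 0, 0], 1],
    [[0, 0, 10], [0, 0, 0], 1],
    [[0, 0, 10], [0, 0, 0], 1],
    [[0, 0, 10], [0, 0, 0], 1],
    [[0, 0, 0], [0, 0, 0], 1],
    [[0, 0, 0], [0, 0, 0], 1],
    [[0, 0, 0], [0, 0, 0], 1],
    [[0, 0, 0], [0, 0, 0], 1]
  ]
}}

```text
t: 12.35
position: [0.4817, -0.0756, 0.2071]
ee_rot: [3.141, 0.0, 1.502]
force: [0.2, 0.1, -0.6]
grip_width: 0.0008
finger_force: 0.0
```

Run:
```python
from h import *
o,c=wrist(); print(o["t"],o["position"],o["ee_rot"],o["force"])
s=bot.camera("side")
print("tcp px wrist",proj(c,o["position"]),"side",proj(s,o["position"]),"target pad px side",proj(s,[.481,-.076,.132]))
a=s["pixels"][:,:,::-1][145:265,210:370]
cv2.imwrite("pics/w3.png",np.hstack([cv2.resize(c["pixels"][:,:,::-1],(400,250)),cv2.resize(a,(333,250))]))
```

```text
12.35 [ 0.48169485 -0.07564968  0.2070599 ] [3.14103813e+00 9.32806365e-05 1.50194489e+00] [ 0.20670925  0.09932178 -0.59844949]
tcp px wrist [313.52739673 255.52701331] side [271.32899203 178.26074597] target pad px side [274.7849475  193.51067154]
```

View pics/w3.png

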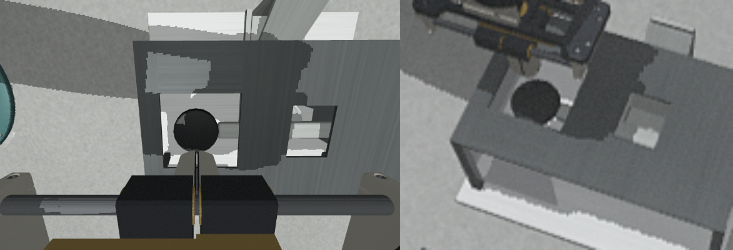

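Both views show the pad in line with the fingers (column 196) and inside the window with room on every side, so I'll go down.

Emit:
{"api": "carry_out", "payload": {
  "steps": [
    [[1, 1, 10], [0, 0, 0], 1],
    [[0, 0, 20], [0, 0, 0], 1],
    [[0, 0, 20], [0, 0, 0], 1],
    [[0, 0, 12], [0, 0, 0], 1],
    [[0, 0, 4], [0, 0, 0], 1],
    [[0, 0, 4], [0, 0, 0], 1],
    [[0, 0, 4], [0, 0, 0], 1],
    [[0, 0, 4], [0, 0, 0], 1]
  ]
}}

```text
t: 13.25
position: [0.4828, -0.0748, 0.1292]
ee_rot: [3.141, 0.0, 1.502]
force: [-3.3, 1.1, 4.6]
grip_width: 0.001
finger_force: 2.2
```

Emit:
{"api": "carry_out", "payload": {
  "steps": [
    [[0, 0, 3], [0, 0, 0], 1],
    [[0, 0, 3], [0, 0, 0], 1],
    [[0, 0, 3], [0, 0, 0], 1],
    [[0, 0, 3], [0, 0, 0], 1],
    [[0, 0, 2], [0, 0, 0], 1],
    [[0, 0, 2], [0, 0, 0], 1],
    [[0, 0, 2], [0, 0, 0], 1],
    [[0, 0, 0], [0, 0, 0], 1]
  ]
}}

```text
t: 14.05
position: [0.483, -0.0748, 0.1113]
ee_rot: [3.14, 0.0, 1.502]
force: [-3.4, 0.4, 10.9]
grip_width: 0.0005
finger_force: 5.2
```

Emit:
{"api": "carry_out", "payload": {
  "steps": [
    [[0, 0, 1.5], [0, 0, 0], 1],
    [[0, 0, 1.5], [0, 0, 0], 1],
    [[0, 0, 1], [0, 0, 0], 1],
    [[0, 0, 1], [0, 0, 0], 1],
    [[0, 0, 1], [0, 0, 0], 1],
    [[0, 0, 1], [0, 0, 0], 1],
    [[0, 0, 0], [0, 0, 0], 1],
    [[0, 0, 0], [0, 0, 0], 1]
  ]
}}

```text
t: 14.85
position: [0.4834, -0.0749, 0.1052]
ee_rot: [3.139, 0.0, 1.502]
force: [-3.2, 1.1, 17.5]
grip_width: 0.0005
finger_force: 8.9
```

Emit:
{"api": "carry_out", "payload": {
  "steps": [
    [[0, 0, 0.5], [0, 0, 0], 1],
    [[0, 0, 0.5], [0, 0, 0], 1],
    [[0, 0, 0.5], [0, 0, 0], 1],
    [[0, 0, 0.5], [0, 0, 0], 1],
    [[0, 0, 0], [0, 0, 0], 1],
    [[0, 0, 0], [0, 0, 0], 1],
    [[0, 0, 0], [0, 0, 0], 1],
    [[0, 0, 0], [0, 0, 0], 1]
  ]
}}

```text
t: 15.65
position: [0.4835, -0.0749, 0.1045]
ee_rot: [3.138, 0.0, 1.502]
force: [-9.5, 1.9, 31.8]
grip_width: 0.0004
finger_force: 15.9
```

The lever is at its stop: 32 N with hardly any more travel. I'll rise slowly, straight out of the window.

Emit:
{"api": "carry_out", "payload": {
  "steps": [
    [[0, 0, -3], [0, 0, 0], 1],
    [[0, 0, -5], [0, 0, 0], 1],
    [[0, 0, -6], [0, 0, 0], 1],
    [[0, 0, -8], [0, 0, 0], 1],
    [[0, 0, -12], [0, 0, 0], 1],
    [[0, 0, -20], [0, 0, 0], 1],
    [[0, 0, -25], [0, 0, 0], 1],
    [[0, 0, -30], [0, 0, 0], 1]
  ]
}}

```text
t: 16.45
position: [0.482, -0.0746, 0.2113]
ee_rot: [-3.14, -0.0, 1.502]
force: [0.9, -0.1, 0.4]
grip_width: 0.0007
finger_force: 0.0
```

Emit:
{"api": "carry_out", "payload": {
  "steps": [
    [[0, 0, -30], [0, 0, 0], 1],
    [[0, 0, -40], [0, 0, 0], 1],
    [[-10, 0, -30], [0, 0, 0], 1],
    [[-25, 0, -10], [0, 0, 0], 1],
    [[-25, 0, 0], [0, 0, 0], 1],
    [[-10, 0, 0], [0, 0, 0], 1],
    [[0, 0, 0], [0, 0, 0], 1],
    [[0, 0, 0], [0, 0, 0], 1]
  ]
}}

```text
t: 17.25
position: [0.4776, -0.1441, 0.3204]
ee_rot: [-3.141, -0.0, 1.501]
force: [-0.4, -0.2, 0.0]
grip_width: 0.0008
finger_force: 0.0
```

Run:
```python
from h import *
o,c=wrist(); print(o["t"],o["position"],o["force"])
p=[0.59551138,-0.07910281,-0.06807831]
def inv(q): d=np.array(q[:2])-p[:2];C,s=np.cos(p[2]),np.sin(p[2]);return np.round(1e3*np.array([C*d[0]+s*d[1],-s*d[0]+C*d[1]]),1)
s=bot.camera("side")
for d in bot.pinpoint("side","push_face")[:1]: print(d,inv(atz(s,d["xy"],.098)))
for d in bot.pinpoint("wrist","palm_pad")[:1]: print(d,inv(atz(c,d["xy"],.132)))
a=s["pixels"][:,:,::-1][125:325,220:420]
cv2.imwrite("pics/w4.png",np.hstack([cv2.resize(c["pixels"][:,:,::-1],(480,300)),cv2.resize(a,(300,300))]))
```

```text
17.25 [ 0.47763514 -0.1441127   0.32038087] [-0.44286821 -0.17742665  0.01419669]
{'xy': [338.5, 159.7], 'confidence': 0.8} [ -3.6 166.1]
{'xy': [312.7, 121.6], 'confidence': 0.6} [-114.8   -2.9]
```

View pics/w4.png

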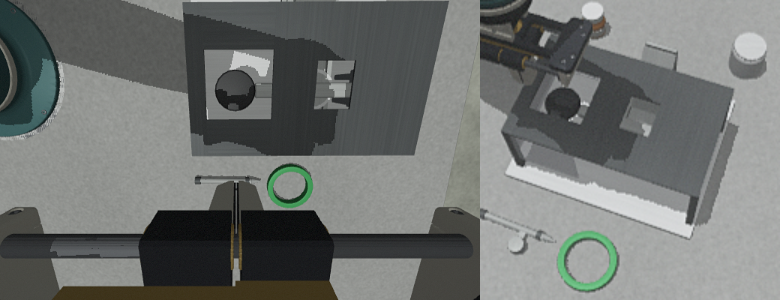

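The wrist view shows the pad back up in the window at (235,90), and the side view shows the carriage still home. The tape, airbrush, jar and tin are where they were, so I'll hand in.

```bash
python3 -c "
from cell import bot
print(bot.close_job())"
```

```text
the job is handed in; nothing more can be done
None
```

I pushed the carriage in to its stop (38 N), pressed the pad down to the lever's stop (32 N, about 27 mm), let the lever come back up and handed the job in at about 17 s; I judged the lid flush from the lever reaching its stop, and the guard and bystanders showed no contact or movement in the pictures.

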